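# Register a brass blank in the laser jig's corner pocket

### The job

On the metal engraving jig lies a small brass blank. Without picking it up, first push it straight across with the fingertips until its long side lies flat against the jig's long rail; then, keeping it on the rail, slide it along into the corner pocket until it sits flush against both the rail and the end stop. Take the hand away at the end, and leave the jar, the cup and the sanding block where they are.

Things in the scene. Friction and masses are not known exactly. Their poses are not given: they have to be found in the camera images.
- jig: Fixed jig: aluminium plate 190 (x) x 310 (y) x 10 mm thick, flat on the table; origin at the centre of its underside, z up; plate surface at z = +10 mm. It carries a rail, an end stop and a short guide, which make a corner pocket 44 mm wide, open towards -y. When the blank is home its origin is at x = +40, y = +100, z = +10 mm in the jig's frame, its long side along y.
- rail (a point): Middle of the rail's inner (working) face, at its foot (jig x = +60, y = 0, z = +10 mm), same axes as the jig. The dark steel rail runs along jig y from -150 to +150 mm, stands 10 mm above the plate and is 22 mm wide; the blank lies on its -x side.
- blank: Loose brass blank 40 (its x) x 60 (its y) x 12 mm thick, about 240 g, flat on the plate; origin at the centre of its underside. It starts off the rail, front end 100 to 185 mm short of the stop, turned up to 0.5 rad. It slides easily on the plate: a shut fingertip pressing its top with 12 to 20 N drags it, slipping a few mm; at the rail it turns only partly flat. It can also be pushed by its edges, low down.
- pocket (a point): Inner corner on the plate where rail and end stop meet (jig x = +60, y = +130, z = +10 mm), same axes as the jig. The dark steel end stop runs from here 122 mm towards -x, 20 mm wide, 10 mm above the plate. The guide, 14 mm wide (jig x = +2 to +16 mm) and 8 mm above the plate, runs from the stop back to y = +102 mm, with a pointed end to y = +95 mm.
- glue_jar: Bystander: white closed jar, 52 mm diameter, 75 mm high, standing on the table beside the jig; origin at the centre of its underside.
- cup: Bystander: white cup, 68 mm diameter at the rim, 80 mm high, standing on the table beside the jig; origin at the centre of its underside.
- sanding_block: Bystander: cork sanding block 45 x 85 x 30 mm high, lying on the table beyond the rail; origin at the centre of its underside.
Mind the look-alikes: they are no part of the job. Of the things shaped like the blank, the brass one is meant.

How it is judged (in metres and radians):
On the way, in this order (a step that is already met when the one before it is completed fails the run):
1. the blank lies flat against the rail (within 2.5 mm), still more than 60 mm short of the end stop (x of blank in the frame of jig above 0.0375 m and angle between the x axis of blank and the x axis of jig, either way round below 0.06 rad and y of blank in the frame of jig below 0.04 m and z of blank in the frame of jig below 0.013 m), for 0.2 s.
2. the blank is home in the corner pocket, within 2.5 mm of rail and stop (x of blank in the frame of jig between 0.0375 and 0.043 m and y of blank in the frame of jig between 0.0975 and 0.103 m and angle between the x axis of blank and the x axis of jig, either way round below 0.06 rad and z of blank in the frame of jig below 0.013 m), for 0.2 s.
At the end, for the whole second after the job is handed in: The blank lies flat on the plate in the corner pocket, within 2.5 mm of both the rail and the end stop, square to them within 0.06 rad, at rest; jar, cup and sanding block within 20 mm of where they stood (all of step 2 and linear speed of blank below 0.01 m/s and distance of each of glue_jar, cup, sanding_block from where it was at the start of the episode below 0.02 m); the robot touches nothing.
It fails at once if the blank is lifted more than 6 mm off the plate (z of blank in the frame of jig above 0.016 m).
It fails at once if the blank is tipped up by more than 0.25 rad (angle between blank's own z axis and vertical above 0.25 rad).
It fails at once if within the last 55 mm before the stop the blank is more than 8 mm off the rail (y of blank in the frame of jig above 0.045 m and x of blank in the frame of jig below 0.032 m).
It fails at once if the jar, the cup or the sanding block is moved more than 20 mm (distance of any of glue_jar, cup, sanding_block from where it was at the start of the episode above 0.02 m).
It also fails if it takes over 72 s, if anything falls off the work surface, if the arm or the gripper's body presses on something with over 40 N, if the wrist force passes 120 N, or if a joint passes its speed limit or range.

### The arm

A 7-joint arm with a two-finger parallel gripper is mounted at the origin on the work surface. World frame = base frame: x ahead of the robot, y to its left, z up, the work surface at z = 0. Lengths are in mm, angles in rad, forces in N, time in s.
With the tool pointing down it reaches from about 425 to 1025 mm from the base axis. Payload 9.4 kg.
Tool frame: the origin (TCP) lies midway between the tips of the shut fingers; the grasp point (between the pads) lies 19 mm behind it (robot.tcp_to_grasp is the distance from the TCP to the grasp point, in mm); x points along the fingers, y is the direction in which the jaws open and shut, and the axes are right-handed (so a half turn about x gives the same grasp; the last joint's range is limited). The gripper opens to 85 mm and grips with 20 to 120 N. Pads are 22 mm wide; open, the fingers measure 114 mm over their backs; the gripper's body (76 mm by 85 mm) begins 54 mm behind the grasp point. The pads swing forward as they close: fully open they stand 13 mm farther back than shut.
Start: joints at [1.183, 0.599, -0.003, 1.599, 0.002, 0.943, -0.08], TCP at [221.71, -690.267, 231.275] pointing down, gripper open.
Joint ranges: [-2.57, 2.57], [-0.35, 1.97], [-1.29, 1.29], [0.11, 2.56], [-1.05, 4.19], [0.11, 1.86], [-2.63, 2.63]. Speed limits (rad/s): [2.22, 2.22, 3.01, 3.01, 3.14, 3.14, 3.14].

### API

Orientations are given as a rotation vector (axis times angle).
In Python, from bench import robot gives the robot as it stands.
- The arm moves only by the tool carry_out, never from a script. Its argument "rows" is a list that holds one entry, the list of rows, each a list of 7 numbers: the shift along the tool's x, y, z in cm, then the turn, a rotation vector about the tool's x, y, z in rad, then the finger opening in cm, from 0 to 8.54. A call has 1 to 12 rows; each row shifts and turns the commanded pose from where the row before left it, along the tool's axes as they then stand; what a row does not reach is not made up. A row lasts 1/10 s, in which the tool goes at most 50 mm and 8.59 degrees, less where a joint would pass 70% of its speed; a pose out of reach is approached as far as the arm can. A call is refused whole if a number of a shift passes 5 or a number of a turn 0.15, either way. A call with a gripper value outside its range is refused whole. The fingers move at their own pace and stop on an object; "force" is the grip in N (left out, the last holds). Time passes only in rows, so rows that do not move let the fingers close. It gives the time, the measured TCP pose, the force and the opening at its end, in the units of the state.
- robot.get_obs(): the state, without advancing time (a new reading comes with each control period).
- robot.get_image(name): name is "scene" or "top" or "wrist"; returns a dict with "pixels" (400x640x3 uint8, blue, green, red), "camera_matrix" (3x3 intrinsics, pixels), "rvec" (rotation vector, rad) and "tvec" (3), from world to camera coordinates, as OpenCV has them. Camera axes: x right, y down, z forward; pixel columns grow to the right and rows downward; lengths in mm; the calibration is good to about 2 mm. A picture is of the moment at which its call begins. There is no depth.
- robot.close_job(): hands the job in, once; it reports no verdict.
The state is a dict: "t": time; "joint_pos": joint angles; "joint_vel": joint speeds; "effort": joint torques, N m; "position": TCP position; "orientation": TCP orientation; "contact_force": force on the tool from outside, world axes, zero at the start; "ft_torque": the same for the moment, N m; "opening": finger opening in mm.
Only numpy, scipy, OpenCV 4.12 (cv2) and the standard library are available. Lean on these libraries where they do the work, as an engineer would, in place of code of your own. Each camera call takes 0.05 s, during which the arm holds its last target.

## Working session

There is one attempt and no reset: what is moved stays moved. The work goes in short steps, Python scripts to look and compute and a tool call to move; the robot and the scene stay as the last step left them, time stands still between calls to the robot, and variables do not carry over. Pictures are saved under pics/ and viewed, and the job is handed in when it is done.

Besides the shell and the picture viewer there is one more tool, called after ">>>" as name(argument=value, ...), one argument or row to a line, values as JSON. carry_out: Moves the arm, as the interface text tells. Its arguments: {"type":"object","properties":{"rows":{"type":"array","items":{"type":"array","items":{"type":"array","items":{"type":"number"}}}},"force":{"type":"number"}},"required":["rows"]}

```bash
mkdir -p pics; ls
python3 - <<'E'
from bench import robot
import cv2
o=robot.get_obs();print({k:(v if not hasattr(v,'round') else v) for k,v in o.items()})
for n in ("scene","top","wrist"):
    im=robot.get_image(n);cv2.imwrite(f"pics/{n}0.png",im["pixels"]);print(n,im["camera_matrix"],im["rvec"],im["tvec"])
E
```

```text
pics
{'t': 0.0, 'joint_pos': array([ 1.18329459,  0.60011176, -0.00257302,  1.60013208,  0.00177605,
        0.94287974, -0.07981729]), 'joint_vel': array([-0.00209847, -0.00088221, -0.00050628,  0.00183312, -0.00057312,
        0.00106713, -0.00083209]), 'effort': array([-1.81702657e-03, -7.76462317e+01,  1.56421635e+00, -2.58005905e+01,
        1.22712896e-02,  9.07510315e-03,  3.66128154e-05]), 'position': array([ 221.58635266, -689.81661404,  230.42537936]), 'orientation': array([ 2.0540336 ,  0.32345265, -2.05473931]), 'contact_force': array([ 0.0542179 ,  0.49424616, -0.5428162 ]), 'ft_torque': array([ 0.04791323, -0.00152989,  0.01839935]), 'opening': 85.31948872938453}
scene [[419.01527866   0.         319.10502456]
 [  0.         419.01527866 201.72379655]
 [  0.           0.           1.        ]] [ 2.14799958  1.16391106 -0.4811524 ] [-337.63526809 -271.22193791 1337.84259902]
top [[441.41300513   0.         322.31288023]
 [  0.         441.41300513 193.79273603]
 [  0.           0.           1.        ]] [ 2.16747709 -2.16520766  0.09141433] [ 40.36524221 546.74329417 972.24729994]
wrist [[315.29587718   0.         319.71294993]
 [  0.         315.29587718 199.03350673]
 [  0.           0.           1.        ]] [-2.31226467  1.6847417   0.28449553] [-723.59543942  -43.26684081  381.01694734]
```

View pics/top0.png

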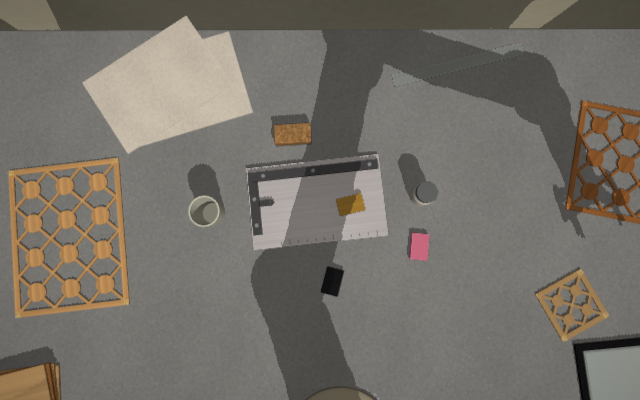

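View pics/scene0.png

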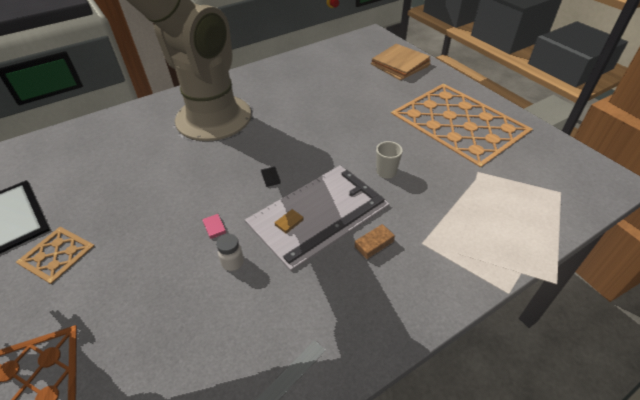

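View pics/wrist0.png

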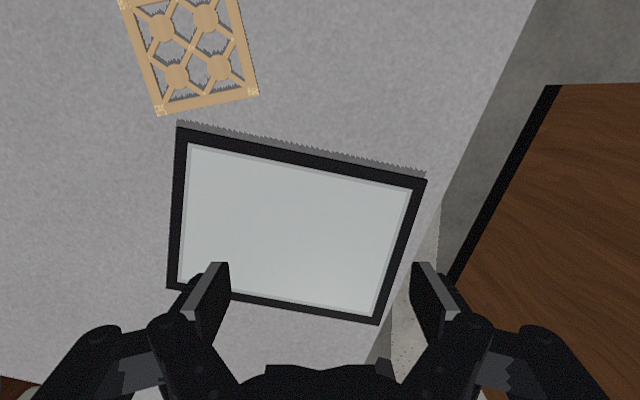

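Top view: the jig is at about (247–387, 153–249), with the dark rail along its far edge and the end stop on the left (+y). The jar is at (426,191), the cup at (204,211) and the cork block at (293,134).
Candidates for the blank: the brass piece on the jig at (350,205), the black block at (332,281) and the pink block at (419,246). The cork block at (293,134) is a bystander. I choose the brass one at (350,205) and check it in a close crop.

```bash
cat > h.py <<'E'
from bench import robot
import cv2, numpy as np
from scipy.spatial.transform import Rotation as R
def grab(n):
    im=robot.get_image(n); return im
def cast(im,uv,z):
    uv=np.asarray(uv,float).reshape(-1,2)
    Rm=cv2.Rodrigues(np.array(im["rvec"],float))[0]; t=np.array(im["tvec"],float).ravel()
    c=-Rm.T@t
    d=np.c_[uv,np.ones(len(uv))]@np.linalg.inv(im["camera_matrix"]).T@Rm
    return c+d*((z-c[2])/d[:,2])[:,None]
def proj(im,P):
    return cv2.projectPoints(np.array(P,float).reshape(-1,3),np.array(im["rvec"],float),np.array(im["tvec"],float),im["camera_matrix"],None)[0].reshape(-1,2)
def brass(im,roi=None):
    h=cv2.cvtColor(im["pixels"],cv2.COLOR_BGR2HSV)
    m=cv2.inRange(h,(15,130,50),(30,255,255))
    if roi is not None:
        k=np.zeros_like(m);x0,x1,y0,y1=roi;k[y0:y1,x0:x1]=1;m=m*k
    c=max(cv2.findContours(m,cv2.RETR_EXTERNAL,cv2.CHAIN_APPROX_NONE)[0],key=cv2.contourArea)
    return m,c
E
python3 - <<'E'
from h import *
im=grab("top")
cv2.imwrite("pics/topcrop.png",cv2.resize(im["pixels"][110:270,180:450],None,fx=2.95,fy=2.95,interpolation=cv2.INTER_CUBIC))
m,c=brass(im,(250,390,150,250)); r=cv2.minAreaRect(c);print(r,cv2.contourArea(c))
print(cast(im,cv2.boxPoints(r),22))
s=grab("scene")
cv2.imwrite("pics/scenecrop.png",cv2.resize(s["pixels"][130:290,190:420],None,fx=3.4,fy=3.4,interpolation=cv2.INTER_CUBIC))
E
```

```text
((350.11767578125, 203.9706268310547), (16.97749137878418, 25.46623992919922), 75.96376037597656) 392.0
[[535.68562983  10.57109088  22.        ]
 [549.79940494 -45.55003136  22.        ]
 [512.34605828 -54.60973419  22.        ]
 [498.30988902   1.3100259   22.        ]]
```

View pics/topcrop.png

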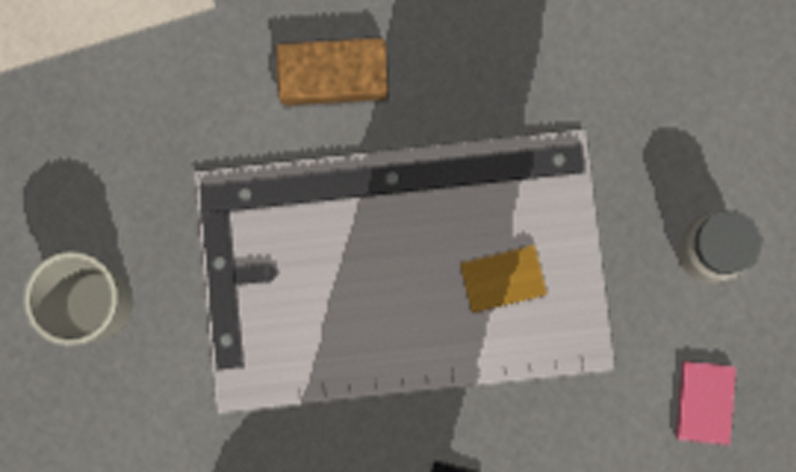

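View pics/scenecrop.png

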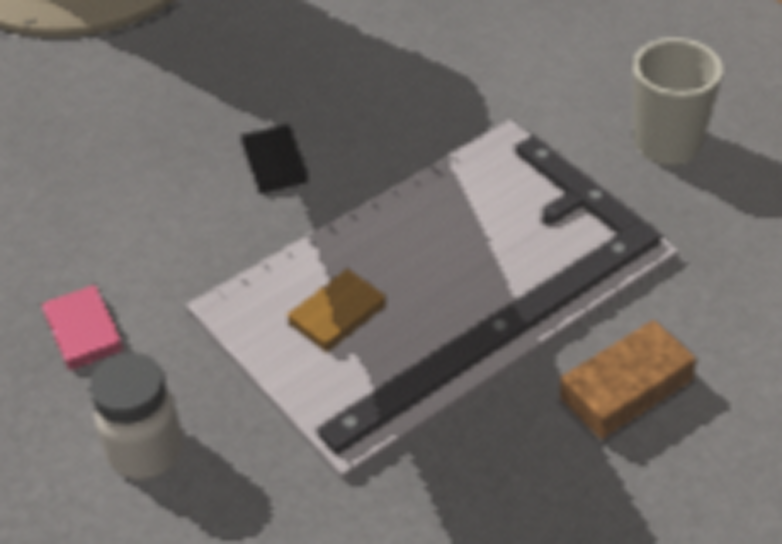

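Run:
```python
from h import *
im=grab("top");g=cv2.cvtColor(im["pixels"],cv2.COLOR_BGR2GRAY).astype(float)
g=cv2.GaussianBlur(g,(0,0),0.7)
def peak(p,sign):
    d=np.gradient(p)*sign;i=int(np.argmax(d))
    if 0<i<len(d)-1:
        a,b,c=d[i-1:i+2];i=i+0.5*(a-c)/(a-2*b+c)
    return i
def colscan(us,f,h,s):
    out=[]
    for u in us:
        v0=int(f(u))-h;out.append((u,v0+peak(g[v0:v0+2*h+1,u],s)))
    return np.array(out,float)
def rowscan(vs,f,h,s):
    return np.array([(int(f(v))-h+peak(g[v,int(f(v))-h:int(f(v))+h+1],s),v) for v in vs],float)
def line(P):
    vx,vy,x,y=cv2.fitLine(P.astype(np.float32),cv2.DIST_HUBER,0,.01,.01).ravel();
    r=(P-[x,y])@[-vy,vx];return np.array([x,y]),np.array([vx,vy]),r.std()
# crop->full: u=180+x/2.95, v=110+y/2.95
F=lambda x,y:(180+x/2.95,110+y/2.95)
def lin(a,b):
    return lambda t:a[1]+(t-a[0])*(b[1]-a[1])/(b[0]-a[0])
a,b=F(240,208),F(585,172)
rail=colscan(range(264,376),lin(a,b),4,1)
a,b=F(219,412),F(613,370)
bot=colscan(range(258,384),lin(a,b),4,-1)
a,b=F(231,210),F(243,367)
stop=rowscan(list(range(184,199))+list(range(207,232)),lin(a[::-1],b[::-1]),4,1)
a,b=F(590,170),F(613,370)
right=rowscan(range(172,233),lin(a[::-1],b[::-1]),4,-1)
for n,P,z in(("rail",rail,20),("bot",bot,10),("stop",stop,20),("right",right,10)):
    W=cast(im,P,z)[:,:2];p,d,s=line(W);
    if n in("rail","bot") and d[1]<0:d=-d
    if n in("stop","right") and d[0]<0:d=-d
    print(n,p.round(1),d.round(4),"yaw",round(np.arctan2(-d[0],d[1]) if n in("rail","bot") else np.arctan2(d[1],d[0]),4),"std",round(s,2))
Rm=cv2.Rodrigues(np.array(im["rvec"]))[0];print("cam",-Rm.T@im["tvec"])
```

```text
rail [590.2  57.8] [-0.1091  0.994 ] yaw 0.1094 std 0.18
bot [437.3  45.1] [-0.1089  0.9941] yaw 0.1091 std 0.66
stop [511.7 182.9] [0.9939 0.11  ] yaw 0.1103 std 0.2
right [529.6 -99.8] [0.994  0.1098] yaw 0.1101 std 0.39
cam [ 450.6627117    28.94210789 1020.72908718]
```

```bash
cat >> h.py <<'E'
YAW=0.1097; EX=np.array([np.cos(YAW),np.sin(YAW)]); EY=np.array([-EX[1],EX[0]])
OX,OY=534.5,-2.4
def j2w(x,y,z): # jig mm, z world
    p=EX*(x+OX)+EY*(y+OY); return np.array([p[0],p[1],z])
def w2j(p):
    p=np.asarray(p); return np.array([p[...,0]*EX[0]+p[...,1]*EX[1]-OX, p[...,0]*EY[0]+p[...,1]*EY[1]-OY]).T
def tgt(x,y,z,jaw): # jaw: 'y','-y','x','-x' jig direction of tool y
    yv={'y':EY,'-y':-EY,'x':EX,'-x':-EX}[jaw]; xa=np.array([0,0,-1.]);ya=np.r_[yv,0]
    M=np.c_[xa,ya,np.cross(xa,ya)]
    o=robot.get_obs();Rc=R.from_rotvec(o["orientation"])
    print("now jig",w2j(o["position"]).round(1),"z",o["position"][2].round(1),"j7",o["joint_pos"][6].round(2),"F",np.round(o["contact_force"],1),"open",round(o["opening"],1),"t",o["t"])
    print("axes of tool now (x,y,z cols)\n",Rc.as_matrix().round(3))
    print("shift tool cm",(Rc.inv().apply(j2w(x,y,z)-o["position"])/10).round(2),"turn",(Rc.inv()*R.from_matrix(M)).as_rotvec().round(3))
    print("after turn, shift in target tool cm",(M.T@(j2w(x,y,z)-o["position"])/10).round(2))
def blank(n="top",roi=(240,400,140,260),z=22):
    im=grab(n);m,c=brass(im,roi);b=cv2.boxPoints(cv2.minAreaRect(c));W=w2j(cast(im,b,z))
    e=W[1]-W[0];f=W[2]-W[1];l=e if np.hypot(*e)>np.hypot(*f) else f
    a=np.arctan2(-l[0],l[1]);a=(a+np.pi/2)%np.pi-np.pi/2
    print(n,"blank jig",W.mean(0).round(1),"yaw",a.round(3),"sides",np.hypot(*e).round(1),np.hypot(*f).round(1),"area",cv2.contourArea(c)); return im
E
python3 - <<'E'
from h import *
blank()
for j in('y','-y','x','-x'): tgt(-65,-77,60,j)
E
```

```text
top blank jig [-16.3 -76.9] yaw 0.137 sides 57.9 38.0 area 391.0
now jig [-389.7 -707.9] z 231.1 j7 -0.08 F [ 1.3 -0.3  0.2] open 85.5 t 0.35
axes of tool now (x,y,z cols)
 [[-0.     0.306 -0.952]
 [ 0.    -0.952 -0.306]
 [-1.    -0.     0.   ]]
shift tool cm [ 17.12 -55.32 -44.42] turn [-2.94 -0.    0.  ]
after turn, shift in target tool cm [17.11 63.09 32.47]
now jig [-389.7 -707.9] z 231.1 j7 -0.08 F [ 1.3 -0.3  0.2] open 85.5 t 0.35
axes of tool now (x,y,z cols)
 [[-0.     0.306 -0.952]
 [ 0.    -0.952 -0.306]
 [-1.    -0.     0.   ]]
shift tool cm [ 17.12 -55.32 -44.42] turn [0.201 0.    0.   ]
after turn, shift in target tool cm [ 17.11 -63.09 -32.47]
now jig [-389.7 -707.9] z 231.1 j7 -0.08 F [ 1.3 -0.3  0.2] open 85.5 t 0.35
axes of tool now (x,y,z cols)
 [[-0.     0.306 -0.952]
 [ 0.    -0.952 -0.306]
 [-1.    -0.     0.   ]]
shift tool cm [ 17.12 -55.32 -44.42] turn [-1.37 -0.    0.  ]
after turn, shift in target tool cm [ 17.11  32.47 -63.09]
now jig [-389.7 -707.9] z 231.1 j7 -0.08 F [ 1.3 -0.3  0.2] open 85.5 t 0.35
axes of tool now (x,y,z cols)
 [[-0.     0.306 -0.952]
 [ 0.    -0.952 -0.306]
 [-1.    -0.     0.   ]]
shift tool cm [ 17.12 -55.32 -44.42] turn [1.772 0.    0.   ]
after turn, shift in target tool cm [ 17.11 -32.47  63.09]
```

>>> carry_out(
  rows=[
    [[0,0,0,0.1,0,0,2.2],[0,0,0,0.1,0,0,2.2],[0,-4,-2.05,0,0,0,2.2],[0,-4,-2.05,0,0,0,2.2],[0,-4,-2.05,0,0,0,2.2],[0,-4,-2.05,0,0,0,2.2],[0,-4,-2.05,0,0,0,2.2],[0,-4,-2.05,0,0,0,2.2],[0,-4,-2.05,0,0,0,2.2],[0,-4,-2.05,0,0,0,2.2],[0,-4,-2.05,0,0,0,2.2],[0,-4,-2.05,0,0,0,2.2]],
  ],
  force=40,
)

```text
t: 1.55
position: [381.7, -268.4, 231.6]
orientation: [2.165, 0.119, -2.164]
contact_force: [1.0, 0.2, 0.6]
opening: 22.4
```

Run:
```python
from h import *
tgt(-65,-77,60,'-y')
```

```text
now jig [-184.5 -306.2] z 231.6 j7 -0.97 F [1.  0.2 0.6] open 22.4 t 1.55
axes of tool now (x,y,z cols)
 [[ 0.001  0.11  -0.994]
 [-0.    -0.994 -0.11 ]
 [-1.     0.    -0.001]]
shift tool cm [ 17.15 -22.92 -11.96] turn [ 0.001 -0.001 -0.   ]
after turn, shift in target tool cm [ 17.16 -22.92 -11.95]
```

>>> carry_out(
  rows=[
    [[0,-4,-2,0,0,0,2.2],[0,-4,-2,0,0,0,2.2],[0,-4,-2,0,0,0,2.2],[0,-4,-2,0,0,0,2.2],[1,-4,-2,0,0,0,2.2],[3,-2,-1,0,0,0,2.2],[4,0,0,0,0,0,2.2],[3,0,0,0,0,0,2.2],[2,0,0,0,0,0,2.2],[0,0,0,0,0,0,2.2],[0,0,0,0,0,0,2.2]],
  ],
)

```text
t: 2.65
position: [466.3, -39.2, 101.5]
orientation: [2.164, 0.12, -2.165]
contact_force: [-0.2, -0.4, 0.6]
opening: 22.0
```

Run:
```python
from h import *
tgt(-65,-77,30,'-y')
im=grab("wrist");cv2.imwrite("pics/wrist1.png",im["pixels"])
```

```text
now jig [-75.3 -87.7] z 101.5 j7 -1.57 F [-0.2 -0.4  0.6] open 22.0 t 2.65
axes of tool now (x,y,z cols)
 [[-0.001  0.111 -0.994]
 [-0.    -0.994 -0.111]
 [-1.    -0.     0.001]]
shift tool cm [ 7.15 -1.06 -1.04] turn [0.001 0.001 0.   ]
after turn, shift in target tool cm [ 7.15 -1.07 -1.03]
```

View pics/wrist1.png

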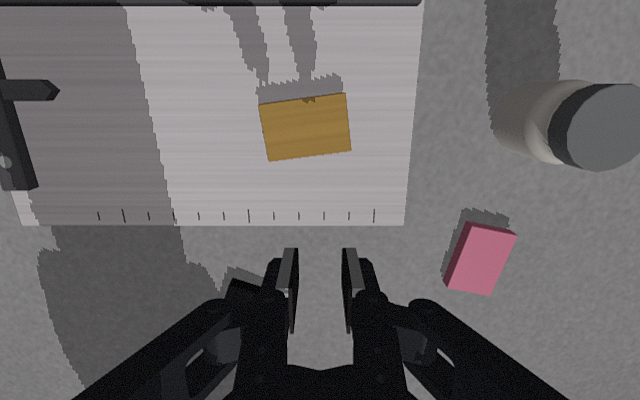

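>>> carry_out(
  rows=[
    [[1,-0.5,-0.5,0,0,0,2.2],[2,-0.5,-0.5,0,0,0,2.2],[2,0,0,0,0,0,2.2],[1.5,0,0,0,0,0,2.2],[0.7,0,0,0,0,0,2.2],[0.5,0,0,0,0,0,2.2],[0.4,0,0,0,0,0,2.2],[0.3,0,0,0,0,0,2.2],[0.2,0,0,0,0,0,2.2],[0,0,0,0,0,0,2.2],[0,0,0,0,0,0,2.2]],
  ],
)

```text
t: 3.8
position: [475.1, -28.2, 15.5]
orientation: [2.165, 0.12, -2.164]
contact_force: [-0.6, -0.8, -0.4]
opening: 21.9
```

Run:
```python
from h import *
tgt(-65,-77,13,'-y')
im=grab("scene");cv2.imwrite("pics/s1.png",cv2.resize(im["pixels"][130:290,190:420],None,fx=3.4,fy=3.4,interpolation=cv2.INTER_CUBIC))
im=grab("wrist");cv2.imwrite("pics/wrist2.png",im["pixels"])
```

```text
now jig [-65.3 -77.7] z 15.5 j7 -1.61 F [-0.6 -0.8 -0.4] open 21.9 t 3.8
axes of tool now (x,y,z cols)
 [[ 0.     0.11  -0.994]
 [-0.    -0.994 -0.11 ]
 [-1.     0.    -0.   ]]
shift tool cm [ 0.25 -0.07 -0.03] turn [ 0.001 -0.    -0.   ]
after turn, shift in target tool cm [ 0.25 -0.07 -0.03]
```

View pics/s1.png

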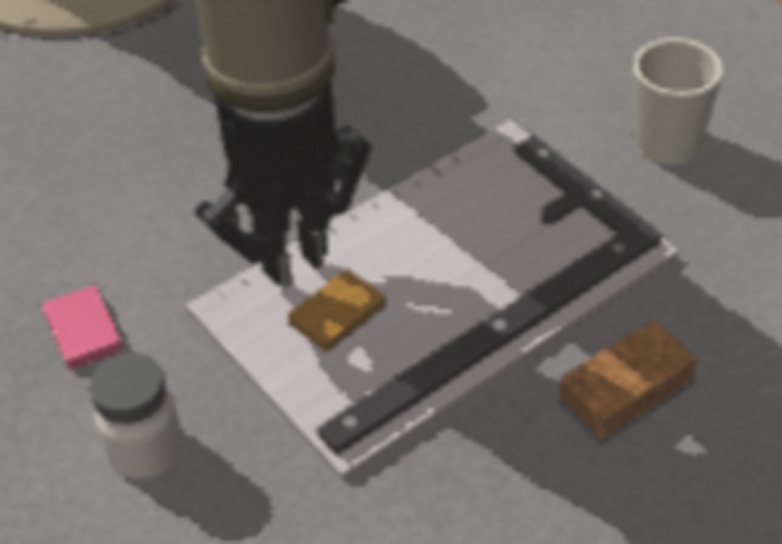

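View pics/wrist2.png

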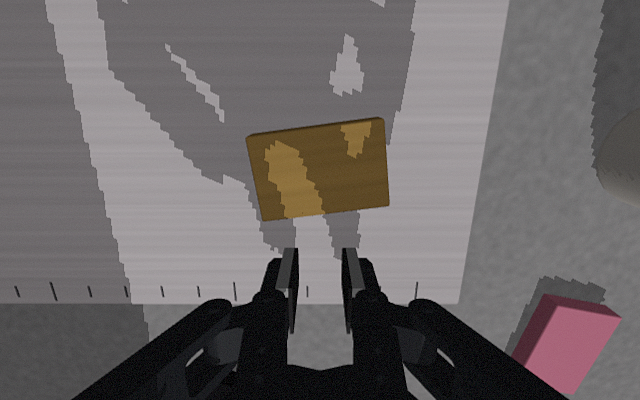

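The fingers stand centred behind the blank's long side. I now push across, slowly.

>>> carry_out(
  rows=[
    [[0.2,0,0,0,0,0,2.2],[0,0,-0.4,0,0,0,2.2],[0,0,-0.4,0,0,0,2.2],[0,0,-0.4,0,0,0,2.2],[0,0,-0.4,0,0,0,2.2],[0,0,-0.4,0,0,0,2.2],[0,0,-0.4,0,0,0,2.2],[0,0,-0.4,0,0,0,2.2],[0,0,-0.4,0,0,0,2.2],[0,0,-0.4,0,0,0,2.2],[0,0,-0.4,0,0,0,2.2],[0,0,0,0,0,0,2.2]],
  ],
)

```text
t: 5.1
position: [515.7, -23.6, 13.3]
orientation: [2.165, 0.12, -2.163]
contact_force: [0.5, -0.4, -0.2]
opening: 21.9
```

Run:
```python
from h import *
tgt(9,-77,13,'-y')
im=grab("wrist");cv2.imwrite("pics/wrist3.png",im["pixels"])
m,c=brass(im);W=w2j(cast(im,cv2.boxPoints(cv2.minAreaRect(c)),22));print(W.round(1),W.mean(0))
```

```text
now jig [-24.5 -77.6] z 13.3 j7 -1.61 F [ 0.5 -0.4 -0.2] open 21.9 t 5.1
axes of tool now (x,y,z cols)
 [[ 0.001  0.111 -0.994]
 [ 0.    -0.994 -0.111]
 [-1.    -0.    -0.001]]
shift tool cm [ 0.03 -0.05 -3.35] turn [ 0.001 -0.001  0.   ]
after turn, shift in target tool cm [ 0.03 -0.06 -3.35]
[[  27.8  -50.8]
 [  27.9 -108.8]
 [ -13.3 -112. ]
 [ -13.4  -48.3]] [  7.26952716 -79.97164215]
```

View pics/wrist3.png

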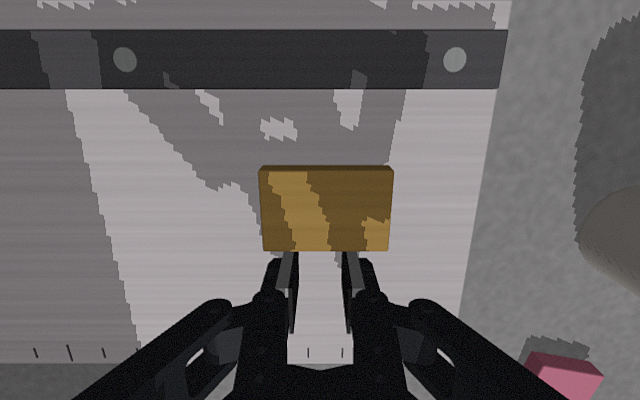

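The blank has squared up against the fingertips. I keep pushing towards the rail.

>>> carry_out(
  rows=[
    [[0,0,-0.4,0,0,0,2.2],[0,0,-0.4,0,0,0,2.2],[0,0,-0.4,0,0,0,2.2],[0,0,-0.4,0,0,0,2.2],[0,0,-0.4,0,0,0,2.2],[0,0,-0.4,0,0,0,2.2],[0,0,-0.3,0,0,0,2.2],[0,0,-0.2,0,0,0,2.2],[0,0,-0.1,0,0,0,2.2],[0,0,-0.1,0,0,0,2.2],[0,0,0,0,0,0,2.2]],
  ],
)

```text
t: 6.25
position: [545.7, -20.3, 13.3]
orientation: [2.165, 0.12, -2.164]
contact_force: [1.0, 0.5, 1.1]
opening: 21.9
```

Run:
```python
from h import *
tgt(9,-77,13,'-y')
im=grab("wrist");cv2.imwrite("pics/wrist4.png",im["pixels"])
```

```text
now jig [  5.7 -77.6] z 13.3 j7 -1.6 F [1.  0.5 1.1] open 21.9 t 6.25
axes of tool now (x,y,z cols)
 [[ 0.     0.111 -0.994]
 [-0.    -0.994 -0.111]
 [-1.     0.    -0.   ]]
shift tool cm [ 0.03 -0.06 -0.33] turn [ 0.001 -0.    -0.   ]
after turn, shift in target tool cm [ 0.03 -0.06 -0.33]
```

View pics/wrist4.png

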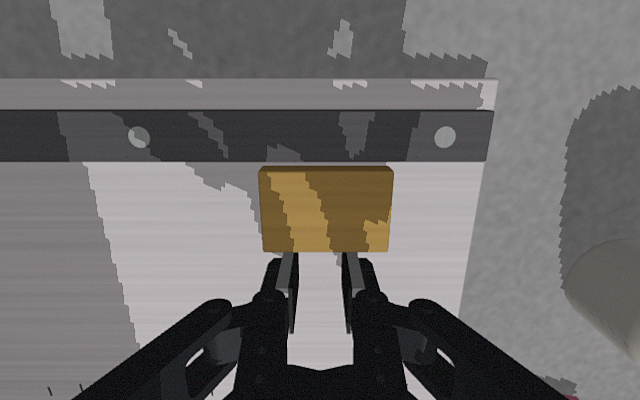

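>>> carry_out(
  rows=[
    [[0,0,-0.1,0,0,0,2.2],[0,0,-0.1,0,0,0,2.2],[0,0,-0.1,0,0,0,2.2],[0,0,-0.1,0,0,0,2.2],[0,0,0,0,0,0,2.2],[0,0,0,0,0,0,2.2]],
  ],
)

```text
t: 6.9
position: [549.1, -20.0, 13.2]
orientation: [2.163, 0.12, -2.165]
contact_force: [-1.7, -0.3, 0.0]
opening: 22.1
```

Run:
```python
from h import *
tgt(9,-77,13,'-y')
im=grab("wrist");cv2.imwrite("pics/wrist5.png",cv2.resize(im["pixels"][100:280,200:460],None,fx=3,fy=3,interpolation=cv2.INTER_CUBIC))
```

```text
now jig [  9.1 -77.6] z 13.2 j7 -1.6 F [-1.7 -0.3  0. ] open 22.1 t 6.9
axes of tool now (x,y,z cols)
 [[-0.001  0.111 -0.994]
 [-0.    -0.994 -0.111]
 [-1.     0.     0.001]]
shift tool cm [ 0.02 -0.06  0.01] turn [ 0.001  0.001 -0.   ]
after turn, shift in target tool cm [ 0.02 -0.06  0.01]
```

View pics/wrist5.png

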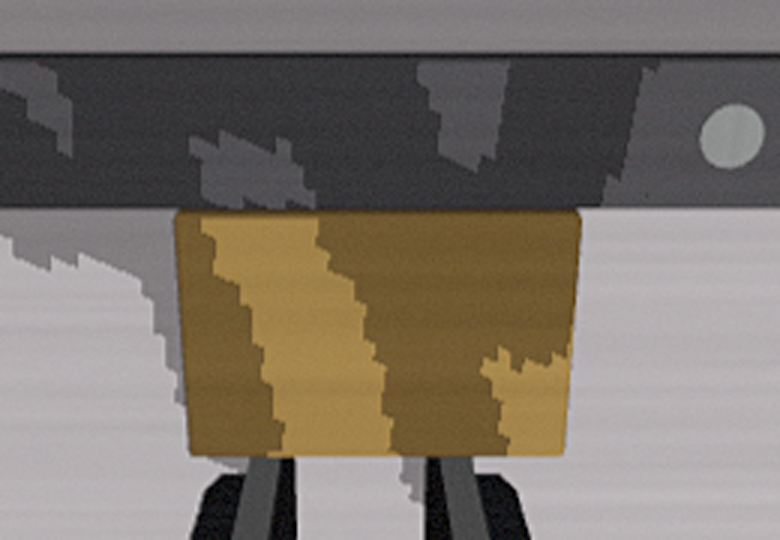

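The blank's far side now meets the rail edge (crop row ~208). I press slightly to confirm contact by force.

>>> carry_out(
  rows=[
    [[0,0,-0.1,0,0,0,2.2],[0,0,-0.05,0,0,0,2.2],[0,0,0,0,0,0,2.2],[0,0,0,0,0,0,2.2],[0,0,0,0,0,0,2.2]],
  ],
)

```text
t: 7.45
position: [549.3, -20.0, 13.1]
orientation: [2.161, 0.12, -2.168]
contact_force: [-6.7, -0.3, 3.3]
opening: 21.9
```

The contact force is −6.7 N in x with no further motion, so the blank is on the rail. Next I back off, rise and turn.

>>> carry_out(
  rows=[
    [[0,0,0.5,0,0,0,2.2],[0,0,1,0,0,0,2.2],[-1,0,1,0,0,0,2.2],[-3,0,0,0,0,0,2.2],[-4,0,0,0,0,0,0.6],[-2,0,0,0,0,0,0.6],[0,0,0,-0.14,0,0,0.6],[0,0,0,-0.14,0,0,0.6],[0,0,0,-0.14,0,0,0.6],[0,0,0,-0.14,0,0,0.6],[0,0,0,-0.14,0,0,0.6],[0,0,0,-0.14,0,0,0.6]],
  ],
)

```text
t: 8.65
position: [525.7, -22.7, 114.0]
orientation: [1.646, 0.852, -1.645]
contact_force: [-0.3, -0.3, 0.1]
opening: 6.2
```

>>> carry_out(
  rows=[
    [[0,0,0,-0.14,0,0,0.6],[0,0,0,-0.14,0,0,0.6],[0,0,0,-0.14,0,0,0.6],[0,0,0,-0.14,0,0,0.6],[0,0,0,-0.14,0,0,0.6],[0,0,0,0,0,0,0.6],[0,0,0,0,0,0,0.6]],
  ],
)

```text
t: 9.35
position: [525.9, -22.8, 113.6]
orientation: [1.153, 1.244, -1.153]
contact_force: [0.4, -0.8, 0.7]
opening: 5.9
```

Run:
```python
from h import *
tgt(38,-134,60,'x')
im=grab("top");cv2.imwrite("pics/t2.png",cv2.resize(im["pixels"][110:270,180:450],None,fx=2.95,fy=2.95,interpolation=cv2.INTER_CUBIC))
print("jar",w2j(cast(im,[(426,191)],75)))
blank()
```

```text
now jig [-14.3 -77.8] z 113.6 j7 -0.52 F [ 0.4 -0.8  0.7] open 5.9 t 9.35
axes of tool now (x,y,z cols)
 [[ 0.     0.997  0.076]
 [-0.     0.076 -0.997]
 [-1.     0.     0.   ]]
shift tool cm [5.36 5.41 5.44] turn [-0.034  0.    -0.   ]
after turn, shift in target tool cm [5.36 5.23 5.62]
jar [[  -9.60452181 -238.87876288]]
top blank jig [140.4  38.6] yaw -0.111 sides 80.7 9.3 area 108.0
```

View pics/t2.png

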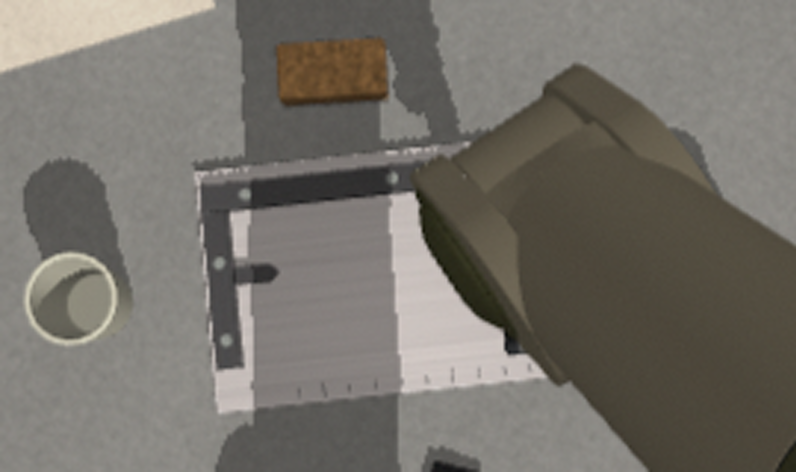

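The arm hides the blank in this top view (the mask caught the cork instead), so that reading doesn't count. I move behind the blank's −y end and check there with the wrist camera.

>>> carry_out(
  rows=[
    [[0,0,0,-0.034,0,0,0.6],[0,2,2,0,0,0,0.6],[0,2,2,0,0,0,0.6],[0,1.2,1.6,0,0,0,0.6],[2,0,0,0,0,0,0.6],[2,0,0,0,0,0,0.6],[1.4,0,0,0,0,0,0.6],[0,0,0,0,0,0,0.6],[0,0,0,0,0,0,0.6]],
  ],
)

```text
t: 10.35
position: [584.3, -71.8, 59.3]
orientation: [1.124, 1.262, -1.125]
contact_force: [0.4, -0.8, -0.9]
opening: 6.1
```

Run:
```python
from h import *
tgt(38,-134,14,'x')
print(robot.get_obs()["joint_pos"].round(2))
im=grab("wrist");cv2.imwrite("pics/w6.png",im["pixels"])
im=grab("scene");cv2.imwrite("pics/s2.png",im["pixels"])
```

```text
now jig [  38.4 -133. ] z 59.3 j7 -0.43 F [ 0.4 -0.8 -0.9] open 6.1 t 10.35
axes of tool now (x,y,z cols)
 [[-0.     0.993  0.115]
 [ 0.     0.115 -0.993]
 [-1.    -0.    -0.   ]]
shift tool cm [ 4.53 -0.04  0.1 ] turn [ 0.005 -0.     0.   ]
after turn, shift in target tool cm [ 4.53 -0.04  0.1 ]
[ 0.32  0.71 -0.45  2.02  0.59  0.54 -0.43]
```

View pics/w6.png

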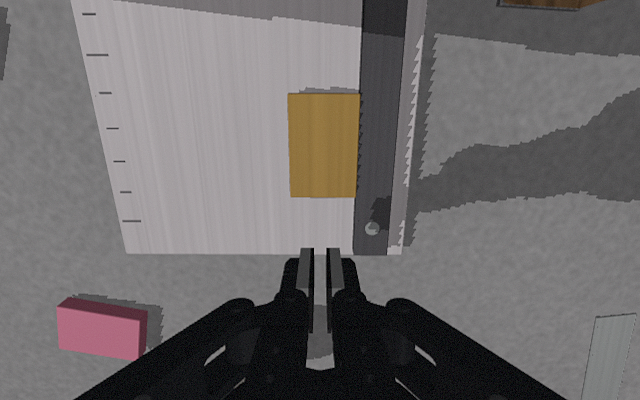

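View pics/s2.png

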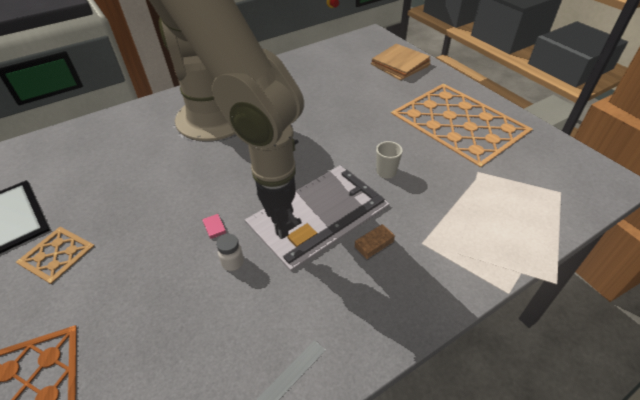

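The wrist view shows the blank square and flush on the rail (pixels 289–359 × 93–197). The fingers are centred behind it at column 320. Now I descend.

>>> carry_out(
  rows=[
    [[1.5,0,0.1,0.005,0,0,0.6],[1.2,0,0,0,0,0,0.6],[0.8,0,0,0,0,0,0.6],[0.5,0,0,0,0,0,0.6],[0.3,0,0,0,0,0,0.6],[0.2,0,0,0,0,0,0.6],[0,0,0,0,0,0,0.6],[0,0,0,0,0,0,0.6]],
  ],
)

```text
t: 11.25
position: [584.5, -73.2, 14.5]
orientation: [1.129, 1.259, -1.128]
contact_force: [-0.6, -0.3, -1.1]
opening: 6.0
```

Run:
```python
from h import *
tgt(38,-119,13.5,'x')
im=grab("wrist");cv2.imwrite("pics/w7.png",im["pixels"])
```

```text
now jig [  38.5 -134.3] z 14.5 j7 -0.48 F [-0.6 -0.3 -1.1] open 6.0 t 11.25
axes of tool now (x,y,z cols)
 [[ 0.     0.994  0.109]
 [-0.     0.109 -0.994]
 [-1.     0.     0.   ]]
shift tool cm [ 0.1  -0.05 -1.53] turn [-0.001  0.    -0.   ]
after turn, shift in target tool cm [ 0.1  -0.05 -1.53]
```

View pics/w7.png

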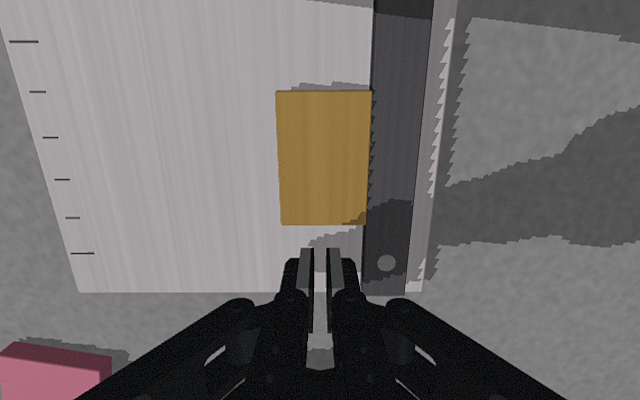

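>>> carry_out(
  rows=[
    [[0,0,-0.4,0,0,0,0.6],[0,0,-0.4,0,0,0,0.6],[0,0,-0.4,0,0,0,0.6],[0,0,-0.4,0,0,0,0.6],[0,0,-0.4,0,0,0,0.6],[0,0,-0.4,0,0,0,0.6],[0,0,-0.4,0,0,0,0.6],[0,0,-0.4,0,0,0,0.6],[0,0,-0.4,0,0,0,0.6],[0,0,-0.4,0,0,0,0.6],[0,0,0,0,0,0,0.6],[0,0,0,0,0,0,0.6]],
  ],
)

```text
t: 12.5
position: [580.0, -33.2, 14.2]
orientation: [1.128, 1.259, -1.128]
contact_force: [0.0, 0.6, -0.6]
opening: 6.1
```

Run:
```python
from h import *
tgt(38,59,13.5,'x')
im=grab("wrist");cv2.imwrite("pics/w8.png",im["pixels"])
```

```text
now jig [ 38.4 -94.1] z 14.2 j7 -0.55 F [ 0.   0.6 -0.6] open 6.1 t 12.5
axes of tool now (x,y,z cols)
 [[-0.     0.994  0.109]
 [ 0.     0.109 -0.994]
 [-1.    -0.    -0.   ]]
shift tool cm [  0.07  -0.04 -15.31] turn [-0. -0.  0.]
after turn, shift in target tool cm [  0.07  -0.04 -15.31]
```

View pics/w8.png

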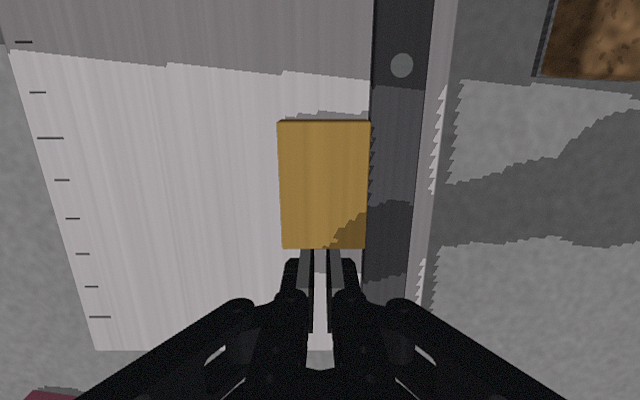

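It stays flush on the rail. I carry on.

>>> carry_out(
  rows=[
    [[0,0,-0.3,0,0,0,0.6],[0,0,-0.5,0,0,0,0.6],[0,0,-0.5,0,0,0,0.6],[0,0,-0.5,0,0,0,0.6],[0,0,-0.5,0,0,0,0.6],[0,0,-0.5,0,0,0,0.6],[0,0,-0.5,0,0,0,0.6],[0,0,-0.5,0,0,0,0.6],[0,0,-0.5,0,0,0,0.6],[0,0,-0.5,0,0,0,0.6],[0,0,-0.4,0,0,0,0.6],[0,0,-0.2,0,0,0,0.6]],
  ],
)

```text
t: 13.75
position: [574.1, 20.8, 14.3]
orientation: [1.128, 1.259, -1.128]
contact_force: [0.4, -0.3, -0.2]
opening: 5.9
```

Run:
```python
from h import *
tgt(38,59,13.5,'x')
im=grab("wrist");cv2.imwrite("pics/w9.png",im["pixels"])
```

```text
now jig [ 38.4 -39.8] z 14.3 j7 -0.64 F [ 0.4 -0.3 -0.2] open 5.9 t 13.75
axes of tool now (x,y,z cols)
 [[ 0.     0.994  0.109]
 [ 0.     0.109 -0.994]
 [-1.     0.    -0.   ]]
shift tool cm [ 0.08 -0.05 -9.88] turn [-0. -0. -0.]
after turn, shift in target tool cm [ 0.08 -0.04 -9.88]
```

View pics/w9.png

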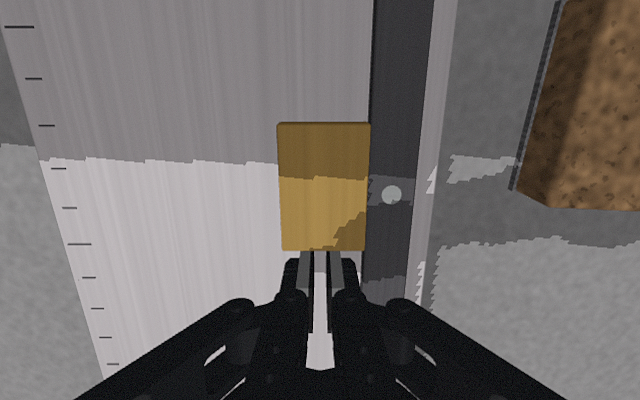

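>>> carry_out(
  rows=[
    [[0,0,-0.3,0,0,0,0.6],[0,0,-0.5,0,0,0,0.6],[0,0,-0.5,0,0,0,0.6],[0,0,-0.5,0,0,0,0.6],[0,0,-0.5,0,0,0,0.6],[0,0,-0.5,0,0,0,0.6],[0,0,-0.5,0,0,0,0.6],[0,0,-0.5,0,0,0,0.6],[0,0,-0.5,0,0,0,0.6],[0,0,-0.5,0,0,0,0.6],[0,0,-0.4,0,0,0,0.6],[0,0,-0.2,0,0,0,0.6]],
  ],
)

```text
t: 15.0
position: [568.2, 74.5, 14.2]
orientation: [1.128, 1.259, -1.128]
contact_force: [0.2, -0.3, 0.0]
opening: 5.7
```

Run:
```python
from h import *
tgt(38,59,13.5,'x')
im=grab("wrist");cv2.imwrite("pics/w10.png",im["pixels"])
```

```text
now jig [38.4 14.3] z 14.2 j7 -0.72 F [ 0.2 -0.3  0. ] open 5.7 t 15.0
axes of tool now (x,y,z cols)
 [[-0.     0.994  0.109]
 [ 0.     0.109 -0.994]
 [-1.    -0.    -0.   ]]
shift tool cm [ 0.08 -0.05 -4.47] turn [-0. -0.  0.]
after turn, shift in target tool cm [ 0.07 -0.04 -4.47]
```

View pics/w10.png

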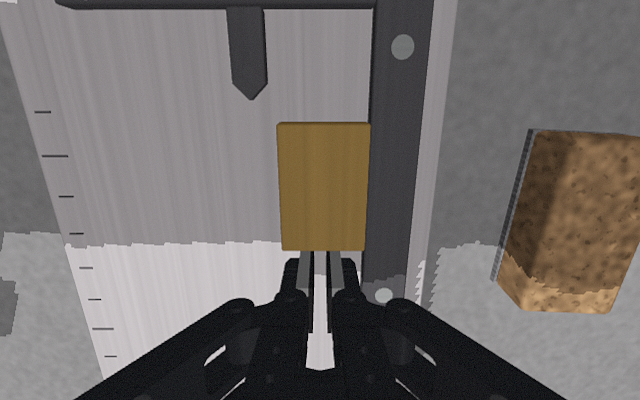

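It is flush to the rail and clear of the guide. About 45 mm are left, so I ease up near the stop.

>>> carry_out(
  rows=[
    [[0,0,-0.3,0,0,0,0.6],[0,0,-0.5,0,0,0,0.6],[0,0,-0.5,0,0,0,0.6],[0,0,-0.5,0,0,0,0.6],[0,0,-0.5,0,0,0,0.6],[0,0,-0.5,0,0,0,0.6],[0,0,-0.5,0,0,0,0.6],[0,0,-0.4,0,0,0,0.6],[0,0,-0.3,0,0,0,0.6],[0,0,-0.1,0,0,0,0.6],[0,0,0,0,0,0,0.6],[0,0,0,0,0,0,0.6]],
  ],
)

```text
t: 16.25
position: [563.9, 114.6, 14.3]
orientation: [1.129, 1.259, -1.128]
contact_force: [0.4, 0.2, -0.1]
opening: 6.4
```

>>> carry_out(
  rows=[
    [[0,0,-0.1,0,0,0,0.6],[0,0,-0.1,0,0,0,0.6],[0,0,-0.1,0,0,0,0.6],[0,0,0,0,0,0,0.6],[0,0,0,0,0,0,0.6]],
  ],
)

```text
t: 16.75
position: [563.5, 117.8, 14.2]
orientation: [1.129, 1.259, -1.128]
contact_force: [-0.8, 0.7, -0.1]
opening: 6.0
```

Run:
```python
from h import *
tgt(38,59,13.5,'x')
im=grab("wrist");cv2.imwrite("pics/w11.png",im["pixels"])
```

```text
now jig [38.5 57.8] z 14.2 j7 -0.78 F [-0.8  0.7 -0.1] open 6.0 t 16.75
axes of tool now (x,y,z cols)
 [[-0.     0.994  0.109]
 [ 0.     0.109 -0.994]
 [-1.    -0.    -0.   ]]
shift tool cm [ 0.07 -0.05 -0.12] turn [-0.001 -0.     0.   ]
after turn, shift in target tool cm [ 0.07 -0.05 -0.12]
```

View pics/w11.png

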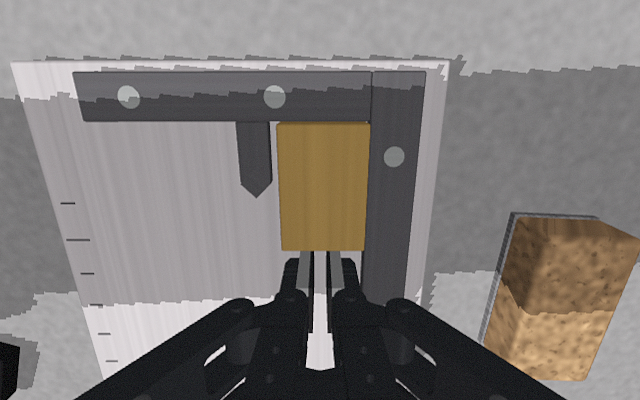

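It is nearly at the stop. I press the last bit until the force shows.

>>> carry_out(
  rows=[
    [[0,0,-0.1,0,0,0,0.6],[0,0,-0.1,0,0,0,0.6],[0,0,0,0,0,0,0.6],[0,0,0,0,0,0,0.6],[0,0,0,0,0,0,0.6]],
  ],
)

```text
t: 17.3
position: [563.3, 118.5, 14.2]
orientation: [1.128, 1.258, -1.13]
contact_force: [2.0, -5.5, 1.6]
opening: 6.0
```

The force is −5.5 N and motion stopped, so the blank is against the stop. I withdraw and look.

>>> carry_out(
  rows=[
    [[0,0,0.2,0,0,0,0.6],[0,0,0.5,0,0,0,0.6],[0,0,1,0,0,0,0.6],[-1,0,1,0,0,0,0.6],[-3,0,0,0,0,0,0.6],[-3,0,0,0,0,0,0.6],[0,0,0,0,0,0,0.6],[0,0,0,0,0,0,0.6]],
  ],
)

```text
t: 18.1
position: [566.7, 91.8, 85.3]
orientation: [1.13, 1.257, -1.128]
contact_force: [-0.6, 0.3, 0.5]
opening: 6.0
```

Run:
```python
from h import *
im=grab("wrist");p=im["pixels"];cv2.imwrite("pics/w12.png",p)
m,c=brass(im,(200,420,0,300))
x,y,w,h=cv2.boundingRect(c);print(x,y,w,h)
W=w2j(cast(im,cv2.boxPoints(cv2.minAreaRect(c)),22));print(W.round(1),W.mean(0).round(1))
cv2.imwrite("pics/w12c.png",cv2.resize(p[max(0,y-40):y+h+20,x-60:x+w+60],None,fx=3.5,fy=3.5,interpolation=cv2.INTER_CUBIC))
```

```text
289 67 65 97
[[ 20.  129.5]
 [ 58.6 129.4]
 [ 60.5  70.5]
 [ 18.   70.6]] [ 39.3 100. ]
```

View pics/w12c.png

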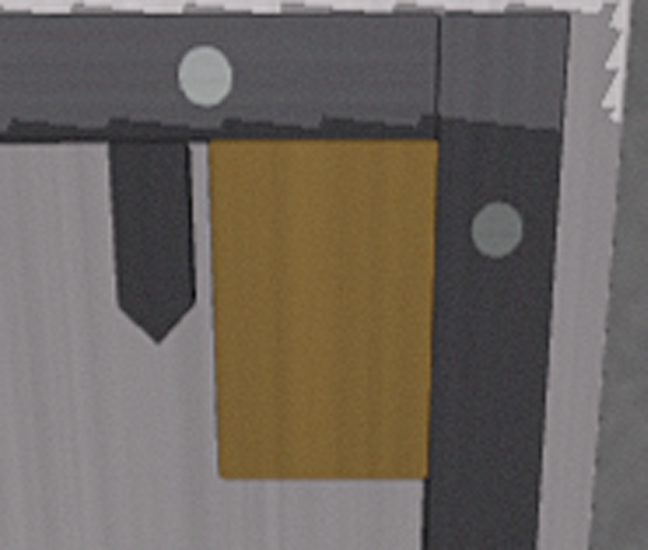

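The blank is flush against both the rail and the stop, measured at (39.3, 100.0) in the jig frame. I take the hand away and check the rest.

>>> carry_out(
  rows=[
    [[-4,0,0,0,0,0,0.6],[-4,0,2,0,0,0,0.6],[-4,0,3,0,0,0,0.6],[0,-1,4,0,0,0,0.6],[0,-1,4,0,0,0,0.6],[0,-1,4,0,0,0,0.6],[0,0,3,0,0,0,0.6],[0,0,0,0,0,0,0.6],[0,0,0,0,0,0,0.6],[0,0,0,0,0,0,0.6]],
  ],
)

```text
t: 19.15
position: [557.9, -108.1, 203.7]
orientation: [1.128, 1.261, -1.128]
contact_force: [-0.2, 0.6, -0.8]
opening: 6.1
```

Run:
```python
from h import *
im=blank("top",(245,330,150,250));cv2.imwrite("pics/t9.png",im["pixels"])
im=grab("scene");cv2.imwrite("pics/s9.png",im["pixels"])
o=robot.get_obs();print(o["t"],o["contact_force"])
```

```text
top blank jig [39.7 99.7] yaw 0.002 sides 59.8 39.8 area 411.0
19.25 [0.0892441  0.00393021 0.06571058]
```

View pics/t9.png

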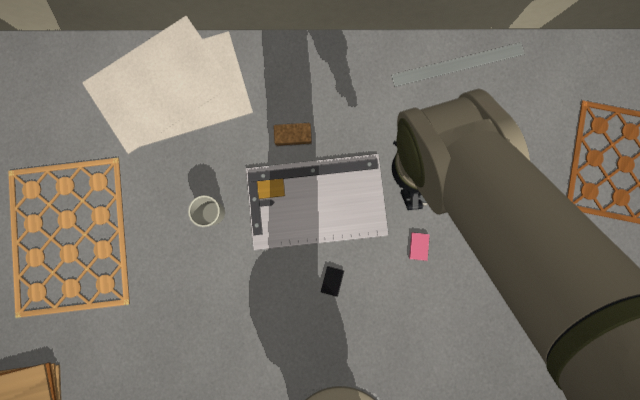

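View pics/s9.png

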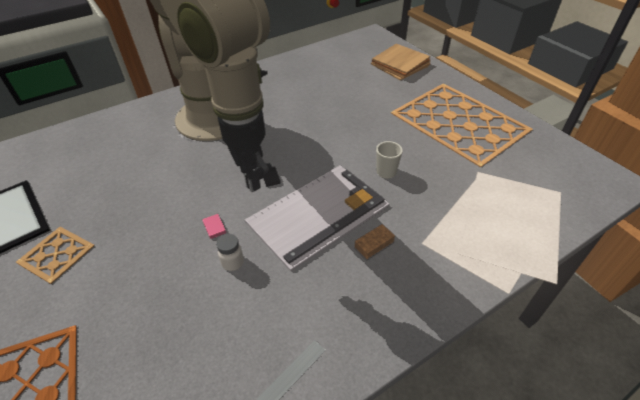

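The top view shows the blank in the corner at about (271,188), measured at (39.7, 99.7) mm with a yaw of 0.002 rad. In the scene view the jar (230,253), cup (389,160) and cork block (374,240) stand where they did. The hand is clear of everything, so I hand in.

```bash
python3 -c "
from bench import robot
print(robot.close_job())"
```

```text
the job is handed in; nothing more can be done
None
```

The brass blank is in the corner pocket, flush against both the rail and the end stop, and the job is handed in at about 19 s. I pushed it across with two fingertips low on its long side until it lay on the rail (contact force 6.7 N, no further motion). I then slid it along the rail from behind until it met the stop (5.5 N), and took the hand away.

- **Blank position:** the wrist view gave (39.3, 100.0) mm in the jig frame and the top view (39.7, 99.7) mm, yaw 0.002 rad. Home is (40, 100), and the two views agree within 0.5 mm.
- **Bystanders:** the jar, cup and sanding block look unmoved in the scene view. I judged this by eye and did not measure them.
- **Hand:** it is clear of everything, with contact force near 0.
- **Disagreements:** one mid-job top-view reading was wrong because the arm hid the blank, and I discarded it. My first jig position differed by 1.5–2 mm between edges. I traced this to the visible inner faces of the rail and stop, and corrected it before moving.

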